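Demould a cast rubber foot, then hold the mould's lid at 60 degrees for spraying

ROBOT

A 6-joint arm with a two-finger parallel gripper is mounted at the origin on a cart in front of the work surface, level with it; the furniture and walls round the work are solid. World frame = base frame: x ahead of the robot, y to its left, z up, the work surface at z = 0. Lengths are in mm, angles in rad, forces in N, time in s.
With the tool pointing down it reaches from about 350 to 975 mm from the base axis. Payload 17.4 kg.
Tool frame: the origin (TCP) lies between the finger pads, 19 mm behind the fingertips; this is the grasp point; z points along the fingers, y is the line along which they close (so a half turn about z gives the same grasp; the last joint's range is limited). The gripper opens to 85 mm and grips with 20 to 120 N. Pads are 22 mm wide; open, the fingers measure 114 mm over their backs; the gripper's body (76 mm by 85 mm) begins 54 mm behind the grasp point. The pads swing forward as they close: fully open they stand 13 mm farther back than shut.
Start: joints at [1.238, 0.116, 1.442, -0, 1.584, -0.038], TCP at [196.128, 645.884, 250.003] pointing down, gripper open.
Joint ranges: [-2.83, 2.83], [-0.83, 2.19], [0.07, 2.5], [-1.14, 4.28], [0.01, 3], [-2.97, 2.97]. Speed limits (rad/s): [1.89, 1.89, 2.22, 3.14, 3.14, 3.14].

INTERFACE

Orientations are given as a unit quaternion [w, x, y, z].
In Python, from station import manip gives the robot as it stands.
- The arm moves only by the shell command python3 -m crank 'ROWS' [OPENING] [FORCE]. ROWS is JSON, a list of rows, each a list of 4 numbers: the shift along the tool's x, y, z in cm, then the turn about the tool's z in rad. In form: [[tx, ty, tz, turn], ...]. A call has 1 to 12 rows; each row shifts and turns the commanded pose from where the row before left it, along the tool's axes as they then stand; what a row does not reach is not made up. A row lasts 1/8 s, in which the tool goes at most 62.5 mm and 10.7 degrees, less where a joint would pass 70% of its speed; a pose out of reach is approached as far as the arm can. A call is refused whole if a number of a shift passes 6.25 or a number of a turn 0.188, either way. A call with a gripper value outside its range is refused whole. OPENING is the opening, from -1 (shut) to 1 (fully open), set as the call begins (- or left out, the last holds). The fingers move at their own pace and stop on an object; FORCE is the grip in N (left out, the last holds). Time passes only in rows, so rows that do not move let the fingers close. It gives the time, the measured TCP pose, the force, the opening and the grip force at its end, in the units of the state.
- manip.read_state(): the state, without advancing time (a new reading comes with each control period).
- manip.snapshot(name): name is "scene" or "top" or "wrist"; returns a dict with "img" (420x560x3 uint8, blue, green, red), "z_map" (420x560 float32, mm along the optical axis (not along the pixel's ray), 0 where there is no reading), "fovy" (degrees; the focal length in pixels is half the picture's height over the tangent of half this angle, whatever the lens; pixels are square), "cx", "cy" (the principal point, pixels), "R" (3x3) and "t" (3): a world point X has camera coordinates R X + t; the wrist camera has in their place "mount" (4x4, takes a point from camera to tool coordinates, whose origin is the TCP and whose axes are the flange's). Camera axes: x right, y down, z forward; pixel columns grow to the right and rows downward; lengths in mm; the calibration is good to about 2 mm. A picture is of the moment at which its call begins: read the wrist's pose just before it.
- manip.finish_job(): hands the job in; it is judged then, once.
Trained networks look in a picture, given as the dict that the camera call returned (one of the last four; its "shot" number tells which), for a name from the list of things; names that differ only in an ending like _2 or _b are one class to them, and where a whole thing is asked for, a point or a joint stands for the part that bears it (a point fixed in the world has none). Each returns a list of dicts, best first, with "confidence" (0 to 1); they miss things now and then, are a little off and sometimes report something else, mostly with a low value. They report only what shows in the picture. A call takes as long as a camera call. They do not tell look-alikes from the thing itself.
- manip.find_in(label, picture): "at" ([column, row] as shares, 0 to 1, of the picture: columns of its width, rows of its height, amid what is visible of it).
- manip.cut_out(label, picture): "pixels" (420x560 bool, what is visible of it) and "at" ([column, row] as shares, 0 to 1, of the picture: columns of its width, rows of its height, amid what is visible of it).
The state is a dict: "time": time; "joint_pos": joint angles; "qvel": joint speeds; "joint_torque": joint torques, N m; "tcp_pos": TCP position; "orientation": TCP orientation; "wrist_force": force on the tool from outside, world axes, zero at the start; "ft_torque": the same for the moment, N m; "opening": finger opening in mm; "gripper_force": force on a finger pad.
Only numpy, scipy, OpenCV 4.12 (cv2) and the standard library are available. Lean on these libraries where they do the work, as an engineer would, in place of code of your own. Each camera call takes 0.05 s, during which the arm holds its last target. There are 200 camera calls.

TASK

Lift the fresh casting out of the open hinged mould and set it down gently, upright, in the free end of the steel tray, leaving the earlier castings and everything else as they stand. Then take the mould's lid by its wooden grip, bring it forward and hold it at 60 degrees to the lower half, never letting it fall shut, so that I can coat both faces with release spray in one pass. Finish still holding it there: the lid would fall shut if you let go.

Things in the scene. Friction and masses are not known exactly. Their poses are not given: they have to be found in the camera images.
- mould: lower half of a hinged aluminium mould: block 140 (x) x 160 (y) x 40 mm on a 12 mm plywood board 205 x 215 mm, fixed. Origin at the board's underside below the centre of the round cavity; x from the front to the hinge at the back, y along the hinge. Top face 52 mm above the origin; cavity 67 mm across, 14 mm deep. Two dowels stand 9 mm up at (x,y) = (-52,64), (50,-64) mm
- lid (a joint): opening of the mould's upper half, rad: 0 shut, 1.047 = 60 degrees, 1.92 laid right back on its rests (start). Free hinge, no spring or brake, lid 0.5 to 1 kg: forward of upright (1.57) it falls shut unless held. Plate 140 x 160 x 16 mm with a low dome outside; a steel bow on its free edge carries the wooden grip
- hinge (a point): middle of the hinge axis: 78 mm behind the cavity's centre (mould +x), 52 mm above the mould's origin. The axis runs along the mould's y
- lid_grip (a point): centre of the wooden grip: round bar 15 mm thick, 72 mm long, parallel to the hinge, 47 mm off the lid's free edge with open space between. At lid angle a it lies, in mould axes from the hinge point, at x = -0.195 cos a + 0.008 sin a, z = 0.195 sin a + 0.008 cos a (m). At the start about 232 mm above the bench, 74 mm behind the hinge
- casting: the fresh casting, a grey rubber foot: round flange 64 mm across, 14 mm thick, with a round boss on top, 29 to 30 mm across, from 14 to 38 mm above its underside (plus a 4 mm sprue stub); 0.06 to 0.13 kg. Stands loose in the cavity, flange level with the mould's top face, boss 24 mm proud. Origin at the centre of its underside, z up
- tray: shallow steel tray, 270 (x) x 120 (y) x 18 mm, wall and floor 4 mm, fixed to the bench left of the mould. Origin at the centre of its underside, x along its length, away from the robot. Two earlier castings stand in its far half.
- tray_free (a point): centre of the free near end of the tray, on its floor: 78 mm from the tray's centre toward its near end (tray -x), 4 mm above the bench. Axes as the tray's.
- foot_a: grey cast rubber foot from an earlier pour, same shape and size as casting (64 mm flange, 38 mm tall), standing in the tray at its far end. Origin at the centre of its underside, z up. Not to be moved.
- foot_b: grey cast rubber foot from an earlier pour, same shape and size as casting (64 mm flange, 38 mm tall), standing in the tray just beyond its middle. Origin at the centre of its underside, z up. Not to be moved.
- spray: spray can, 59 mm across, 180 mm tall, standing to the right of the mould. Origin at the centre of its underside. Bystander, to be left alone.
- wax: round green wax tin, 70 mm across, 38 mm tall, to the right of the mould. Origin at the centre of its underside. Bystander, to be left alone.
- sander: cork sanding block 66 x 100 x 27 mm, lying behind and to the right of the mould. Origin at the centre of its underside. Bystander, to be left alone.
- driver: screwdriver, 210 mm long, lying across behind the mould. Origin at the centre of its underside. Bystander, to be left alone.
Things that resemble listed ones, but are neither listed nor needed, are in the scene too. Leave any purple or yellow look-alike of the casting alone.

How it is judged:
By the outcome, as a careful person would: the job done as asked, in the order asked, and still so for the second after the job is handed in, while the arm keeps its last pose, push and grip.
It also fails if it takes over 48 s, if anything falls off the work surface, if the arm or the gripper's body presses on something with over 40 N, if the wrist force passes 120 N, or if a joint passes its speed limit or range.

## Working session

There is one attempt and no reset: what is moved stays moved. The work goes in short steps, Python scripts to look and compute and a shell command to move; the robot and the scene stay as the last step left them, time stands still between calls to the robot, and variables do not carry over. Pictures are saved under pics/ and viewed, at most 10 in all, crops included, and the job is handed in when it is done.

```bash
mkdir -p pics
cat > h.py <<'E'
import numpy as np, cv2
from station import manip
from scipy.spatial.transform import Rotation as Ro
def K(p):
    f=210/np.tan(np.radians(p["fovy"])/2); return f,p["cx"],p["cy"]
def cloud(p,st=None):
    f,cx,cy=K(p); z=p["z_map"].astype(float); v,u=np.mgrid[:420,:560]
    C=np.stack([(u-cx)/f*z,(v-cy)/f*z,z],-1)
    if "R" in p: W=(C-np.array(p["t"]))@np.array(p["R"])
    else:
        M=np.array(p["mount"]); q=st["orientation"]
        T=C@M[:3,:3].T+M[:3,3]
        W=T@Ro.from_quat([q[1],q[2],q[3],q[0]]).as_matrix().T+np.array(st["tcp_pos"])
    W[z==0]=np.nan
    return W
E
python3 - <<'E'
from h import *
s=manip.read_state();print({k:np.round(v,3) for k,v in s.items()})
for n in("top","scene"):
    p=manip.snapshot(n);cv2.imwrite(f"pics/{n}0.png",p["img"]);W=cloud(p)
    for l in["mould","lid","lid_grip","casting","tray","spray","wax","sander","driver"]:
        for d in manip.cut_out(l,p)[:4]:
            m=d["pixels"];P=W[m]
            print(n,l,round(d["confidence"],2),np.round(np.array(d["at"])*[560,420]),m.sum(),np.round(np.nanmedian(P,0)),np.round(np.nanpercentile(P,2,axis=0)),np.round(np.nanpercentile(P,98,axis=0)))
E
```

```text
{'time': np.float64(0.0), 'joint_pos': array([ 1.238,  0.116,  1.442,  0.   ,  1.584, -0.038]), 'qvel': array([ 0.001,  0.001,  0.   ,  0.   ,  0.   , -0.001]), 'joint_torque': array([ 2.0000e-03, -7.3196e+01, -6.3251e+01,  0.0000e+00,  6.0000e-03,
        0.0000e+00]), 'tcp_pos': array([196.057, 645.719, 249.249]), 'orientation': array([-0.   ,  0.147,  0.989, -0.001]), 'wrist_force': array([-0.233,  0.667,  1.052]), 'ft_torque': array([0.024, 0.006, 0.013]), 'gripper_force': np.float64(0.0), 'opening': np.float64(85.644)}
top mould 0.85 [303. 220.] 7864 [519. -43.  53.] [ 384. -143.    7.] [621.  61. 237.]
top lid 0.87 [305. 184.] 2830 [584. -47. 146.] [ 545. -123.   56.] [627.  30. 240.]
top lid 0.43 [238. 137.] 419 [740. 128.  21.] [729.  58.  -2.] [761. 182.  30.]
top lid 0.18 [300. 218.] 7608 [518. -41.  53.] [ 384. -141.    9.] [618.  61. 236.]
top lid_grip 0.73 [424. 186.] 914 [ 593. -342.  142.] [ 576. -377.    2.] [ 626. -325.  184.]
top lid_grip 0.64 [305. 185.] 2726 [583. -45. 145.] [ 545. -122.   58.] [624.  30. 240.]
top casting 0.87 [298. 234.] 474 [467. -38.  53.] [44
[... 1355 characters left out ...]
0.69 [329. 312.] 646 [ 507. -234.   14.] [ 483. -258.    8.] [ 540. -202.   39.]
scene casting 0.48 [240. 142.] 307 [632. 333.  18.] [609. 313.   5.] [665. 369.  43.]
scene tray 0.81 [198. 157.] 2474 [515. 360.   4.] [414. 280.  -1.] [679. 427.  19.]
scene spray 0.66 [414. 315.] 2133 [ 585. -362.  134.] [ 576. -384.    6.] [ 624. -333.  181.]
scene spray 0.52 [219. 154.] 355 [554. 330.  18.] [531. 309.   2.] [587. 385.  43.]
scene wax 0.68 [329. 367.] 1260 [ 425. -328.   37.] [ 396. -358.    5.] [ 459. -293.   40.]
scene sander 0.67 [390. 245.] 1252 [ 736. -181.   26.] [ 694. -229.   -1.] [ 789. -129.   30.]
scene driver 0.85 [317. 174.] 185 [739. 107.  22.] [729.  10.   8.] [749. 175.  28.]
```

Run:
```python
from h import *
p=manip.snapshot("top");W=cloud(p);cv2.imwrite("pics/t1.png",cv2.resize(p["img"][100:340,90:470],None,fx=2,fy=2,interpolation=cv2.INTER_CUBIC))
q=manip.snapshot("scene");W2=cloud(q);cv2.imwrite("pics/s1.png",q["img"])
for n,w in(("top",W),("scene",W2)):
    def sel(x0,x1,y0,y1,z0,z1):
        m=(w[...,0]>x0)&(w[...,0]<x1)&(w[...,1]>y0)&(w[...,1]<y1)&(w[...,2]>z0)&(w[...,2]<z1);return w[m]
    def rect(P): 
        r=cv2.minAreaRect(P[:,:2].astype(np.float32)); return [np.round(a,2) for a in r]
    b=sel(430,510,-80,0,70,79);print(n,"boss",len(b),b.mean(0),b.min(0),b.max(0))
    print("topface",rect(sel(370,560,-160,80,49,56)),"board",rect(sel(330,680,-180,100,8,16)))
    g=sel(560,660,-110,40,225,250);print("grip",len(g),g.mean(0),rect(g), g[:,2].max())
    t=sel(380,700,260,450,13,22);print("trayrim",rect(t));
    for x in(550,630):
        f=sel(x-45,x+45,300,410,34,46);print("foot boss",len(f),f.mean(0) if len(f) else 0)
    s=sel(540,640,-130,40,60,190);c=s.mean(0);u,_,v=np.linalg.svd(s-c,full_matrices=False);print("lidplane",c,v[2])
```

```text
top boss 83 [469.72005242 -39.31547742  75.15296813] [457.17160095 -52.72679479  70.74577247] [483.1974504  -26.93119111  78.90151723]
topface [array([472.58, -39.47]), array([160.02, 160.52]), np.float64(86.45)] board [array([498.64, -43.83]), array([343.44, 260.31]), np.float64(2.68)]
grip 240 [620.64562038 -48.66910695 237.33963281] [array([621.94, -48.92]), array([95.67, 15.97]), np.float64(85.63)] 246.4665168332766
trayrim [array([545.32, 355.41]), array([122.44, 269.84]), np.float64(81.62)]
foot boss 86 [558.45681665 341.44286557  41.48228467]
foot boss 84 [638.24364484 344.00955416  41.81959028]
lidplane [577.9285586  -46.13015285 130.38098   ] [-0.92809464  0.05648756  0.36803464]
scene boss 114 [469.73497529 -41.79667199  75.38381838] [456.49579251 -54.70773402  70.73387632] [483.99208997 -27.33738504  78.68693433]
topface [array([480.97, -40.44]), array([162.61, 161.93]), np.float64(86.48)] board [array([455.14, -39.57]), array([216.  , 258.28]), np.float64(86.79)]
grip 263 [619.58291359 -54.73606919 235.79879421] [array([621.42, -50.46]), array([93.6 , 14.64]), np.float64(86.59)] 241.29385189261262
trayrim [array([546.56, 355.03]), array([126.71, 270.71]), np.float64(81.13)]
foot boss 70 [557.74606008 338.00239135  40.26892051]
foot boss 65 [638.89401354 340.40613577  40.41110739]
lidplane [578.34616741 -54.96448134 129.65252595] [-0.9338247   0.04747138  0.35456719]
```

View pics/t1.png

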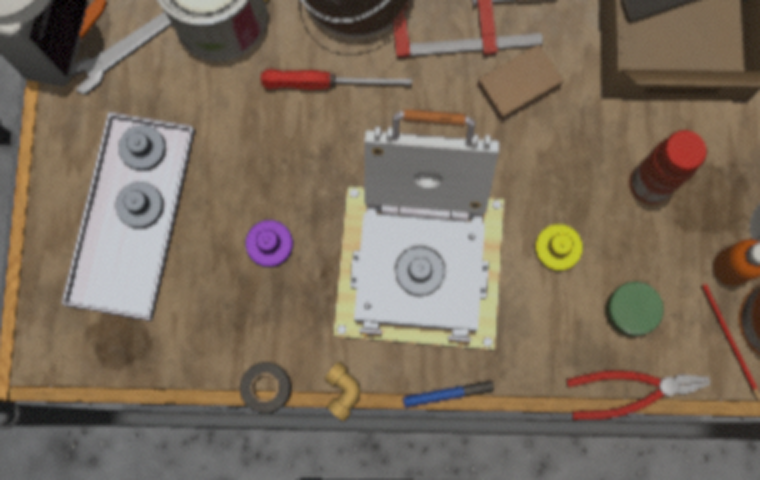

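View pics/s1.png

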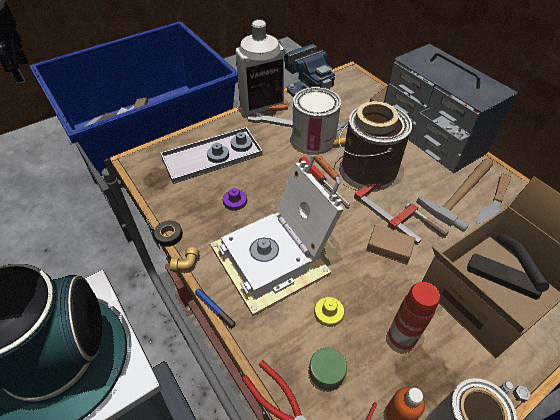

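The top view shows the grey casting in the mould at crop px (420,268), the lid open, and the orange-brown grip at (435,117). The free near end of the tray is at about (115,285). Purple and yellow look-alikes stand on either side of the mould. The measurements agree with the given geometry:

| Item | Position (mm) | Yaw (deg) |
|---|---|---|
| Cavity | (470, -40) | about -3.5 |
| Tray centre | (546, 355) | -8.4 |
| Free spot in the tray | (469, 366) | |

Moving to above the casting.

```bash
python3 -m crank '[[-2.9,-3.6,0.3,0],[-2.9,-3.6,0.4,0],[-2.9,-3.6,0.4,0],[-2.9,-3.6,0.4,0],[-2.9,-3.6,0.4,0],[-2.9,-3.6,0.4,0],[-2.9,-3.6,0.4,0],[-2.9,-3.6,0.4,0],[-2.9,-3.6,0.4,0],[-2.9,-3.6,0.4,0],[-2.9,-3.6,0.4,0],[-2.9,-3.6,0.4,0]]' && python3 -m crank '[[-2.9,-3.6,0.4,0],[-2.9,-3.6,0.4,0],[-2.9,-3.6,0.4,0],[-2.8,-3.7,0.4,0],[0,0,0,0],[0,0,0,0]]' 0.3 40
python3 - <<'E'
from h import *
s=manip.read_state();print(s["tcp_pos"],s["orientation"])
p=manip.snapshot("wrist");cv2.imwrite("pics/w1.png",p["img"]);w=cloud(p,s)
def sel(z0,z1,x0=430,x1=510,y0=-80,y1=0):
    m=(w[...,0]>x0)&(w[...,0]<x1)&(w[...,1]>y0)&(w[...,1]<y1)&(w[...,2]>z0)&(w[...,2]<z1);return w[m]
for a,b in((71,77.5),(77.5,84)):
    P=sel(a,b); print(len(P))
    if len(P)>5: print(P.mean(0),cv2.minEnclosingCircle(P[:,:2].astype(np.float32)))
for d in manip.cut_out("casting",p)[:2]:
    P=w[d["pixels"]]; print(d["confidence"],d["at"],np.nanmedian(P,0),np.nanpercentile(P,[2,98],axis=0))
T=sel(40,58,380,540,-130,50);print(np.median(T[:,2]))
print(s["opening"])
E
```

```text
time: 2.6
tcp_pos: [403.9, 130.0, 203.2]
orientation: [0.0, 0.147, 0.989, 0.0]
wrist_force: [0.2, 0.8, -0.5]
opening: 85.1
gripper_force: 0.0
time: 3.35
tcp_pos: [471.4, -40.6, 187.0]
orientation: [-0.0, 0.147, 0.989, 0.0]
wrist_force: [-0.7, -0.1, 0.2]
opening: 55.4
gripper_force: 0.0
[471.40178806 -40.63063839 187.04825605] [-5.38978260e-05  1.47140891e-01  9.89115537e-01  1.00643049e-04]
1265
[469.41289585 -39.84517051  75.47836297] ((470.35540771484375, -40.14296340942383), 14.593724250793457)
87
[470.09970075 -39.92655467  79.44754213] ((467.4354248046875, -37.63169860839844), 10.307245254516602)
0.95 [0.4943, 0.4793] [465.96506883 -38.63572675  52.08110402] [[440.67412271 -68.34014496  45.95440133]
 [498.08689524 -11.71963942  77.02249725]]
0.88 [0.1782, 0.6788] [ 503.14704472 -215.99508779   14.13294323] [[ 482.00741087 -252.05121036    4.13572188]
 [ 535.76507674 -196.66366133   38.41315729]]
51.73034588742077
55.393206702760544
```

View pics/w1.png

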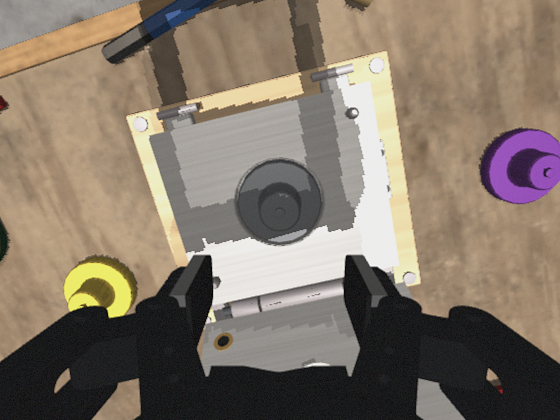

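The wrist view shows the casting boss at px (280,207), clear of the fingers; its centre is (470, -40) and its top is at z = 76. Descending and gripping.

```bash
python3 -m crank '[[0.14,0,3,0],[0,0,3,0],[0,0,2,0],[0,0,1.6,0],[0,0,1.0,0],[0,0,0.6,0],[0,0,0,0],[0,0,0,0]]' && python3 -m crank '[[0,0,0,0],[0,0,0,0],[0,0,0,0],[0,0,0,0],[0,0,0,0]]' -1 40 && python3 -m crank '[[0,0,-0.5,0],[0,0,-1,0],[0,0,-1.5,0],[0,0,-2,0],[0,0,0,0]]'
```

```text
time: 4.45
tcp_pos: [470.5, -40.4, 75.6]
orientation: [0.0, 0.147, 0.989, -0.0]
wrist_force: [-0.3, -0.2, 0.2]
opening: 55.5
gripper_force: 0.0
time: 5.08
tcp_pos: [470.5, -40.4, 75.6]
orientation: [0.0, 0.147, 0.989, -0.0]
wrist_force: [-1.5, 0.3, 5.8]
opening: 27.8
gripper_force: 40.1
time: 5.7
tcp_pos: [471.0, -40.5, 127.3]
orientation: [0.002, 0.147, 0.989, -0.0]
wrist_force: [-0.1, 0.4, -0.8]
opening: 27.7
gripper_force: 39.5
```

```bash
python3 -m crank '[[0.6,2,0,0],[1.2,3.9,0,0],[1.2,3.9,0,0],[1.2,3.9,0,0],[1.2,3.9,0,0],[1.2,3.9,0,0],[1.2,3.9,0,0],[1.2,3.9,0,0],[1.2,3.9,0,0],[1.2,3.9,0,0],[0.6,1.8,0,0],[0,0,0,0]]'
python3 - <<'E'
from h import *
s=manip.read_state();print(s["tcp_pos"],s["orientation"],s["opening"],s["wrist_force"])
p=manip.snapshot("wrist");cv2.imwrite("pics/w2.png",p["img"]);w=cloud(p,s)
for d in manip.cut_out("casting",p)[:3]:
    P=w[d["pixels"]]; print(d["confidence"],np.array(d["at"])*[560,420],np.nanmedian(P,0),np.nanpercentile(P,[2,98],axis=0))
def sel(z0,z1,x0,x1,y0,y1):
    m=(w[...,0]>x0)&(w[...,0]<x1)&(w[...,1]>y0)&(w[...,1]<y1)&(w[...,2]>z0)&(w[...,2]<z1);return w[m]
r=sel(14,22,380,700,260,450);print(len(r),r.min(0),r.max(0))
for x0,x1 in((430,450),(480,500)): 
    q=sel(14,22,x0,x1,260,450); print(np.percentile(q[:,1],[1,99]) if len(q) else 0)
f=sel(1,8,420,540,300,430);print(len(f),np.median(f[:,2]) if len(f) else 0)
E
```

```text
time: 7.2
tcp_pos: [468.1, 367.2, 124.5]
orientation: [-0.0, 0.146, 0.989, -0.0]
wrist_force: [0.4, -0.3, -1.2]
opening: 27.8
gripper_force: 39.6
[468.10214005 367.19661138 124.47699684] [-2.88380678e-04  1.46235090e-01  9.89249761e-01 -3.53555943e-04] 27.791486280766577 [ 0.41943287 -0.27696031 -1.15401766]
0.84 [ 32.088 324.492] [498.34566171 174.26008755  14.4508448 ] [[478.80858475 142.75780156   2.58085974]
 [514.46163953 195.01044155  41.49980699]]
0.8 [275.408 248.388] [456.52297862 369.44850215 101.39872644] [[437.42985312 343.54458803  93.0713203 ]
 [494.65293089 395.34115541 127.54135928]]
4884 [403.69478033 302.03049992  14.00854459] [588.58023869 434.30706883  21.95264787]
[309.86478191 432.74631324]
[302.66168434 424.65945111]
12093 3.779343934412765
```

View pics/w2.png

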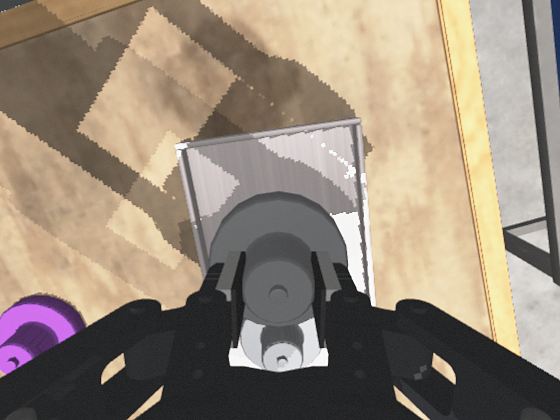

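The wrist view shows the casting held upright at px (278,250) above the tray's free end and centred between its walls. Its underside is 37 mm below the TCP. Lowering.

```bash
python3 -m crank '[[0,0,1.5,0],[0,0,2,0],[0,0,2,0],[0,0,1.5,0],[0,0,0.7,0],[0,0,0.2,0],[0,0,0.1,0],[0,0,0,0]]' && python3 -m crank '[[0,0,0.1,0],[0,0,0.1,0],[0,0,0.1,0],[0,0,0,0],[0,0,0,0]]'
```

```text
time: 8.3
tcp_pos: [468.6, 366.9, 45.5]
orientation: [0.0, 0.147, 0.989, 0.0]
wrist_force: [-0.7, 0.2, -0.7]
opening: 27.6
gripper_force: 39.6
time: 8.93
tcp_pos: [468.4, 366.8, 42.0]
orientation: [0.0, 0.147, 0.989, 0.0]
wrist_force: [0.6, -0.0, -0.8]
opening: 27.7
gripper_force: 39.6
```

```bash
python3 -m crank '[[0,0,0.06,0],[0,0,0.04,0],[0,0,0,0]]' && python3 -m crank '[[0,0,0,0],[0,0,0,0],[0,0,0,0],[0,0,0,0]]' 0.2 40
```

```text
time: 9.3
tcp_pos: [468.4, 366.8, 41.6]
orientation: [0.0, 0.147, 0.989, 0.0]
wrist_force: [-3.0, -2.0, 7.1]
opening: 27.7
gripper_force: 40.4
time: 9.8
tcp_pos: [468.4, 366.7, 40.9]
orientation: [-0.0, 0.147, 0.989, -0.0]
wrist_force: [0.5, -0.5, 0.4]
opening: 51.0
gripper_force: 0.0
```

```bash
python3 -m crank '[[0,0,-1,0],[0,0,-1.5,0],[0,0,-2,0],[0,0,-3,0],[0,0,-3.5,0.16],[0,0,-3.5,0.167],[0,0,-3.5,0.167],[0,0,-3.5,0.167],[0,0,-3.5,0.167],[0,0,-2,0.167],[0,0,-0.5,0.167],[0,0,0,0.167]]'
python3 - <<'E'
from h import *
s=manip.read_state();print(s["tcp_pos"],s["orientation"],s["joint_pos"])
for n in("top","scene"):
    p=manip.snapshot(n);w=cloud(p)
    if n=="scene": cv2.imwrite("pics/s2.png",p["img"][90:330,100:420])
    for d in manip.cut_out("casting",p)[:6]:
        P=w[d["pixels"]]; print(n,round(d["confidence"],2),np.round(np.nanmedian(P,0)),np.round(np.nanpercentile(P,[2,98],axis=0)).tolist())
    g=w[(w[...,0]>575)&(w[...,0]<660)&(w[...,1]>-85)&(w[...,1]<-10)&(w[...,2]>228)&(w[...,2]<255)];print("grip",len(g),g.mean(0) if len(g) else 0)
q=s["orientation"];R=Ro.from_quat([q[1],q[2],q[3],q[0]]).as_matrix();print(R)
a=-np.radians(3.5);c=np.array([470.1,-40.2])
X=np.array([np.cos(a),np.sin(a)])
h=c+78*X;print("hinge",h)
for A in(1.92,1.75,1.57,1.4,1.22,1.047):print(A,h+X*1000*(-.195*np.cos(A)+.008*np.sin(A)),52+1000*(.195*np.sin(A)+.008*np.cos(A)))
E
```

```text
time: 11.3
tcp_pos: [468.2, 366.6, 318.4]
orientation: [0.0, 0.727, 0.686, 0.001]
wrist_force: [0.2, 1.0, -0.4]
opening: 51.4
gripper_force: 0.0
[468.21244597 366.63685223 318.37975041] [1.48138630e-04 7.27485213e-01 6.86122388e-01 1.14479124e-03] [ 6.21424245e-01 -6.98260481e-02  1.52101179e+00  1.40282011e-05
  1.68809828e+00  6.79930154e-01]
top 0.89 [507. 163.  16.] [[481.0, 137.0, 8.0], [538.0, 193.0, 42.0]]
top 0.59 [ 509. -223.   16.] [[483.0, -253.0, 6.0], [540.0, -197.0, 42.0]]
top 0.56 [470. 354.  20.] [[443.0, 337.0, 13.0], [495.0, 379.0, 47.0]]
grip 206 [620.95459589 -47.44159758 238.16438939]
scene 0.8 [505. 153.  14.] [[481.0, 132.0, -1.0], [538.0, 188.0, 39.0]]
scene 0.79 [465. 354.  18.] [[439.0, 335.0, 7.0], [495.0, 383.0, 43.0]]
scene 0.73 [ 507. -233.   14.] [[483.0, -257.0, 9.0], [540.0, -201.0, 40.0]]
grip 218 [619.73993549 -51.26204458 236.71596818]
[[ 0.05846952  0.99828745  0.00186892]
 [ 0.99828812 -0.05847209  0.0013554 ]
 [ 0.00146235  0.00178647 -0.99999734]]
hinge [547.95451428 -44.96178608]
1.92 [622.05239429 -49.49380657] 232.4936701594312
1.75 [590.50486941 -47.56427729] 242.45129119522178
1.57 [555.78459606 -45.4406944 ] 247.0063087853936
1.4 [522.74163423 -43.41970028] 245.52243449095167
1.22 [488.56736459 -41.32951241] 237.87354045274657
1.047 [457.51756598 -39.43042537] 224.857057797902
```

View pics/s2.png

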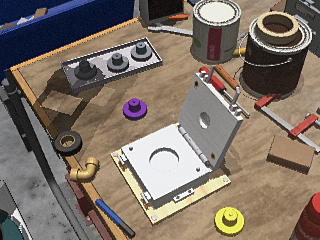

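The scene crop shows the casting upright in the tray's near end at px (85,70), the two earlier feet in place, and the cavity empty at (165,158). Moving above the lid grip.

```bash
python3 -m crank '[[-2,0.9,0,0],[-4.0,1.77,0,0],[-4.0,1.77,0,0],[-4.0,1.77,0,0],[-4.0,1.77,0,0],[-4.0,1.77,0,0],[-4.0,1.77,0,0],[-4.0,1.77,0,0],[-4.0,1.77,0,0],[-4.0,1.77,0,0],[-2.6,0.87,0,0],[0,0,0,0]]'
python3 - <<'E'
from h import *
s=manip.read_state();print(s["tcp_pos"])
p=manip.snapshot("wrist");cv2.imwrite("pics/w3.png",p["img"]);w=cloud(p,s)
g=w[(w[...,0]>575)&(w[...,0]<660)&(w[...,1]>-100)&(w[...,1]<10)&(w[...,2]>225)&(w[...,2]<255)]
print(len(g),g.mean(0),g[:,2].max(),cv2.minAreaRect(g[:,:2].astype(np.float32)))
for d in manip.find_in("lid_grip",p)[:2]:print(d["confidence"],np.array(d["at"])*[560,420])
E
```

```text
time: 13.0
tcp_pos: [623.5, -50.5, 315.8]
orientation: [-0.0, 0.726, 0.688, -0.0]
wrist_force: [-0.2, -0.2, -0.9]
opening: 51.3
gripper_force: 0.0
[623.49401179 -50.52639188 315.75772614]
3261 [622.44998259 -44.80999427 237.28411178] 241.72810836031027 ((622.49658203125, -48.65474319458008), (94.83563995361328, 14.650803565979004), 86.35963439941406)
0.96 [246.008 190.89 ]
```

View pics/w3.png

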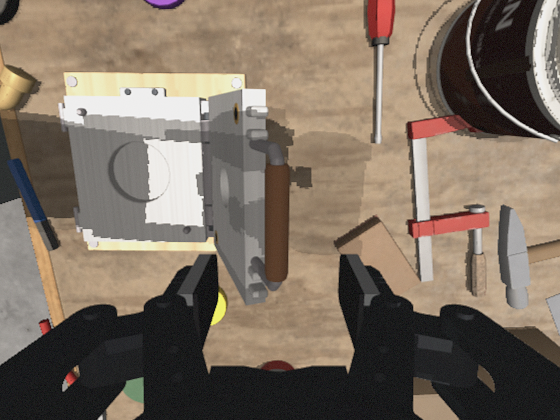

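The wrist view shows the wooden grip at px (276,220), running across the finger line, with nothing under the fingers. It measures (622.4, -49), top z about 241. Descending and gripping.

```bash
python3 -m crank '[[0,-0.1,2,0],[0,0,2,0],[0,0,1.8,0],[0,0,1.5,0],[0,0,0.8,0],[0,0,0.2,0],[0,0,0,0],[0,0,0,0]]' && python3 -m crank '[[0,0,0,0],[0,0,0,0],[0,0,0,0],[0,0,0,0],[0,0,0,0],[0,0,0,0]]' -1 60
```

```text
time: 14.1
tcp_pos: [622.8, -48.1, 233.7]
orientation: [0.0, 0.726, 0.688, 0.0]
wrist_force: [-0.6, -0.0, 0.3]
opening: 50.7
gripper_force: 0.0
time: 14.85
tcp_pos: [622.6, -48.0, 233.3]
orientation: [0.0, 0.726, 0.688, 0.0]
wrist_force: [-1.3, 0.1, 5.4]
opening: 12.1
gripper_force: 58.6
```

Run:
```python
import numpy as np
A=np.linspace(1.92,1.047,21);u=-19.5*np.cos(A)+.8*np.sin(A);z=19.5*np.sin(A)+.8*np.cos(A)
print(np.round(np.c_[np.diff(u),-np.diff(z)],2).tolist())
```

```text
[[-0.79, -0.31], [-0.81, -0.27], [-0.82, -0.24], [-0.83, -0.2], [-0.84, -0.16], [-0.84, -0.13], [-0.85, -0.09], [-0.85, -0.05], [-0.85, -0.02], [-0.85, 0.02], [-0.85, 0.06], [-0.85, 0.1], [-0.84, 0.13], [-0.84, 0.17], [-0.83, 0.2], [-0.82, 0.24], [-0.81, 0.28], [-0.79, 0.31], [-0.78, 0.35], [-0.76, 0.38]]
```

```bash
python3 -m crank '[[0,-0.4,-0.16,0],[0,-0.39,-0.15,0],[0,-0.81,-0.27,0],[0,-0.82,-0.24,0],[0,0,0,0]]' && python3 -m crank '[[0,-0.83,-0.2,0],[0,-0.84,-0.16,0],[0,-0.84,-0.13,0],[0,-0.85,-0.09,0],[0,-0.85,-0.05,0],[0,-0.85,-0.02,0],[0,0,0,0]]'
```

```text
time: 15.48
tcp_pos: [598.3, -46.5, 242.2]
orientation: [0.001, 0.726, 0.688, 0.001]
wrist_force: [3.2, 2.1, 7.7]
opening: 12.0
gripper_force: 59.6
time: 16.35
tcp_pos: [547.4, -43.8, 248.7]
orientation: [0.0, 0.726, 0.688, 0.0]
wrist_force: [0.6, 2.7, 10.1]
opening: 11.9
gripper_force: 63.0
```

```bash
python3 -m crank '[[0,-0.85,0.02,0],[0,-0.85,0.06,0],[0,-0.85,0.1,0],[0,-0.84,0.13,0],[0,-0.84,0.17,0],[0,0,0,0]]' && python3 -m crank '[[0,-0.83,0.2,0],[0,-0.82,0.24,0],[0,-0.81,0.28,0],[0,-0.79,0.31,0],[0,-0.78,0.35,0],[0,0,0,0],[0,0,0,0]]'
python3 - <<'E'
from h import *
s=manip.read_state();print(s["tcp_pos"])
p=manip.snapshot("scene");w=cloud(p);cv2.imwrite("pics/s3.png",p["img"][100:340,140:460])
q=manip.snapshot("top");w2=cloud(q)
a=-np.radians(3.5);X=np.array([np.cos(a),np.sin(a)]);Y=np.array([-X[1],X[0]]);h=np.array([547.95,-44.96])
for n,v in(("scene",w),("top",w2)):
    d=v[...,:2]-h;u=d@X;y=d@Y;z=v[...,2]-52
    m=(np.abs(y)<78)&(u>-85)&(u<5)&(z>15)&(z<150)
    # candidate lid surface: within ±25 mm of predicted plane
    for A0 in(1.1,):
        off=np.sin(A0)*u+np.cos(A0)*z; m&=np.abs(off)<40
    P=np.c_[u[m],z[m],off[m]];print(n,len(P),np.round(np.histogram(P[:,2],bins=range(-40,44,4))[0]))
    for lo,hi in((-14,6),(8,24)):
        Q=P[(P[:,2]>lo)&(P[:,2]<hi)]
        if len(Q)>60:
            c=np.median(Q[:,:2],0);_,_,V=np.linalg.svd(Q[:,:2]-Q[:,:2].mean(0),full_matrices=False);print(lo,hi,len(Q),np.degrees(np.arctan2(abs(V[0,1]),abs(V[0,0]))))
d=np.array(s["tcp_pos"])[:2]-h;u=d@X;z=s["tcp_pos"][2]-52;print("u,z,r",u,z,np.hypot(u,z)," angle",np.arctan2(z,-u)-np.arctan2(8,195))
E
```

```text
time: 17.1
tcp_pos: [504.9, -41.3, 243.2]
orientation: [-0.0, 0.725, 0.688, 0.0]
wrist_force: [-2.3, 6.6, 7.8]
opening: 12.0
gripper_force: 63.6
time: 17.98
tcp_pos: [464.8, -39.4, 228.7]
orientation: [-0.001, 0.726, 0.688, -0.0]
wrist_force: [-2.1, 4.4, 2.8]
opening: 11.8
gripper_force: 63.9
[464.77462587 -39.39318204 228.72412935]
scene 651 [  0   0   0   0   0   0   0   0   0  19  36  43  78 178 116  63  47  40
  15  16]
-14 6 74 72.16260307123764
8 24 435 58.66800280226795
top 0 [0 0 0 0 0 0 0 0 0 0 0 0 0 0 0 0 0 0 0 0]
u,z,r -83.36008140082036 176.72412935479832 195.397853282381  angle 1.0890444838843067
```

View pics/s3.png

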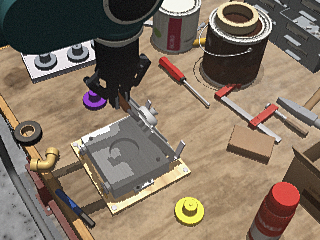

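The scene crop shows the lid held forward by the gripper at about px (135,105), with nothing else disturbed. Kinematics give 1.089 rad, so one more small step is needed.

```bash
python3 -m crank '[[0,-0.37,0.18,0],[0,-0.36,0.18,0],[0,0,0,0],[0,0,0,0],[0,0,0,0]]'
python3 - <<'E'
from h import *
s=manip.read_state();X=np.array([np.cos(-.061),np.sin(-.061)]);Y=np.array([-X[1],X[0]]);h=np.array([547.95,-44.96])
d=np.array(s["tcp_pos"])[:2]-h;u=d@X;z=s["tcp_pos"][2]-52;print(s["time"],s["wrist_force"],u,z,np.hypot(u,z)," angle",np.arctan2(z,-u)-np.arctan2(8,195))
for n in("scene","wrist"):
    p=manip.snapshot(n);v=cloud(p,s);cv2.imwrite(f"pics/f_{n}.png",p["img"])
    d=v[...,:2]-h;u=d@X;y=d@Y;z=v[...,2]-52
    al=-.5*u+.866*z; off=.866*u+.5*z
    m=(np.abs(y)<79)&(al>15)&(al<142)&(np.abs(off)<24)
    # planar fit by robust consensus per face
    P=np.c_[u[m],y[m],z[m]];print(n,len(P))
    if len(P)<100: continue
    rng=np.random.default_rng(0);best=None
    for _ in range(800):
        a,b,c=P[rng.choice(len(P),3,False)];nn=np.cross(b-a,c-a);L=np.linalg.norm(nn)
        if L<200: continue
        nn/=L;i=np.abs((P-a)@nn)<1.5
        if best is None or i.sum()>best.sum():best=i
    Q=P[best];_,_,V=np.linalg.svd(Q-Q.mean(0),full_matrices=False);N=V[2];print(len(Q),N,"angle deg",np.degrees(np.arctan2(abs(N[0]),abs(N[2]))),Q.mean(0))
    if n=="scene":
        for d in manip.cut_out("casting",p)[:5]:
            W=v[d["pixels"]];print(round(d["confidence"],2),np.round(np.nanmedian(W,0)))
E
```

```text
time: 18.7
tcp_pos: [457.8, -38.9, 225.2]
orientation: [-0.001, 0.726, 0.688, 0.0]
wrist_force: [-0.1, 6.1, 2.0]
opening: 12.1
gripper_force: 63.9
18.7 [-0.08729048  6.1189299   2.02266659] -90.38275027746893 173.18129580817754 195.34790187129934  angle 1.0487825364747119
scene 466
254 [-0.86454193  0.00435517 -0.50254182] angle deg 59.831375776133655 [-33.21748849 -23.3367519   90.55524703]
0.81 [463. 352.  18.]
0.69 [496. 151.  13.]
0.61 [ 507. -233.   14.]
wrist 9934
8427 [8.65644356e-01 1.89148312e-04 5.00659378e-01] angle deg 59.956365740391135 [-36.22445179  24.58551801  94.84541515]
```

```bash
python3 -c "
from station import manip
print(manip.finish_job())"
```

```text
the job is handed in; nothing more can be done
None
```

The casting stands upright in the tray's free end, and the arm is still holding the lid at 60° (59.8° and 60.0° in the last two camera measurements); the job was handed in at about 19 s.

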